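# Hold the sprung tweezers at the gap marked on a gauge disc

## Robot

A 6-joint arm with a two-finger parallel gripper is mounted at the origin on the work surface. World frame = base frame: x ahead of the robot, y to its left, z up, the work surface at z = 0. Lengths are in m, angles in degrees, forces in N, time in s.
With the tool pointing down it reaches from about 0.25 to 0.85 m from the base axis. Payload 12.5 kg.
Tool frame: the origin (TCP) lies at the very end of the fingers, on their centre line; the grasp point (between the pads) lies 19 mm behind it; z points along the fingers, y is the line along which they close (so a half turn about z gives the same grasp; the last joint's range is limited). The gripper opens to 93 mm and grips with 3 to 60 N. Pads are 15 mm wide; open, the fingers measure 128 mm over their backs; the gripper's body (75 mm by 188 mm) begins 65 mm behind the grasp point.
Start: joints at [70.382, 20.094, 94.641, -0, 65.266, -4.847], TCP at [0.14, 0.532, 0.219] pointing down, gripper open.
Joint ranges: [-157.81, 157.81], [-45, 120.19], [0.68, 151.7], [-89.99, 269.99], [4.06, 180], [-164.3, 164.3]. Speed limits (degrees/s): [127.2, 127.2, 159.86, 180, 180, 180].

## Interface

Orientations are given as [roll, pitch, yaw] about the fixed x, y, z axes, in that order (R = Rz(yaw) Ry(pitch) Rx(roll)).
In Python, from plant import status, imaging, close_job gives the robot as it stands.
- The arm moves only by the shell command python3 -m pendant 'ROWS' [OPENING]. ROWS is JSON, a list of rows, each an object with "xyz": the shift along the tool's x, y, z in cm, a list of three; "turn": the turn, a rotation vector about the tool's x, y, z in degrees, a list of three. A call has 1 to 20 rows; each row shifts and turns the commanded pose from where the row before left it, along the tool's axes as they then stand; what a row does not reach is not made up. A row lasts 1/10 s, in which the tool goes at most 50 mm and 8.59 degrees, less where a joint would pass 70% of its speed; a pose out of reach is approached as far as the arm can. A call is refused whole if a number of a shift passes 5 or a number of a turn 8.59, either way. A call with a gripper value outside its range is refused whole. OPENING is the finger opening in cm, from 0 to 9.3, set as the call begins (- or left out, the last holds). The fingers move at their own pace and stop on an object; the grip force is fixed at half the most. Time passes only in rows, so rows that do not move let the fingers close. It gives the time, the measured TCP pose, the force, the opening and the grip force at its end, in the units of the state.
- status.sense(): the state, without advancing time (a new reading comes with each control period).
- imaging.read_camera(name): name is "scene" or "top" or "wrist"; returns a dict with "pixels" (420x560x3 uint8, red, green, blue), "range_z" (420x560 float32, m along the optical axis (not along the pixel's ray), 0 where there is no reading), "fx", "fy", "cx", "cy" (pixels), "k1" (the pictures are not rectified: a ray, as slopes to the right and down, at radius r is drawn at 1 + k1 r^2 times it, then the intrinsics apply), "R" (3x3) and "t" (3): a world point X has camera coordinates R X + t; the wrist camera has in their place "T_tool_cam" (4x4, takes a point from camera to tool coordinates, whose origin is the TCP and whose axes are the flange's). Camera axes: x right, y down, z forward; pixel columns grow to the right and rows downward; lengths in m; the calibration is good to about 2 mm. A picture is of the moment at which its call begins: read the wrist's pose just before it.
- close_job(): hands the job in; it is judged then, once.
The state is a dict: "t": time; "q": joint angles; "joint_vel": joint speeds; "joint_torque": joint torques, N m; "ee_pos": TCP position; "tool_rot": TCP orientation; "wrist_force": force on the tool from outside, world axes, zero at the start; "ft_torque": the same for the moment, N m; "finger_gap": opening from 0.0 (shut) to 1.0 (fully open); "grip_force": force on a finger pad.
Only numpy, scipy, OpenCV 4.12 (cv2) and the standard library are available. Lean on these libraries where they do the work, as an engineer would, in place of code of your own. Each camera call takes 0.05 s, during which the arm holds its last target. There are 200 camera calls.

## Task

Slide the round metal gauge disc along the bench, keeping it flat on the bench, until it rests against both locating pins under the tips of the tweezers in the stand. Then squeeze the two sprung legs together from both sides until each tip stands over the dark ring on the disc, and finish while still holding that gap steady: do not let go. Leave the bottle, cup and screw cap where they are.

Things in the scene. Friction and masses are not known exactly. Their poses are not given: they have to be found in the camera images.
- disc: Loose aluminium gauge disc, 72 mm across, 16 mm high, 0.14 to 0.28 kg. On its flat top is a dark flat concentric ring, 16 mm inside and 26 mm outside diameter. Origin: centre of its underside; z up.
- stand: Fixed tweezers stand. Origin: the spot on the bench midway under the open tweezers' tips, where the disc's centre lies when it rests against both pins. x points from the tips back along the tweezers to the hinge, y to the left leg, z up. The disc comes in from -x. Flat base plate 6 mm high, x = 60 to 200 mm, 80 mm wide; on it a post, x = 157 to 187 mm, 40 mm wide, 57 mm high.
- pin_l (a point): Left locating pin (steel, 10 mm diameter, 12 mm high), centre of its top: x = 29, y = +29 mm of the stand. A bar 9 mm wide and 5 mm high runs from it back to the base plate.
- pin_r (a point): Right locating pin, the same, at x = 29, y = -29 mm of the stand.
- leg_l: Left tweezers leg (+y side). Level steel strip 10 mm high, centre line 32 mm above the bench, nothing above it; origin on its upright hinge at x = 160, y = +6 mm of the stand. Starts open; swings inward when squeezed against its spring (at the finger rest: 2.3 N to start, about 5.5 N at the ring's gap), springs open if let go. Stops just before the tips meet.
- leg_r: Right tweezers leg, the mirror image of the left, hinge at x = 160, y = -6 mm of the stand.
- tip_l (a point): Centre of the round point (5 mm thick) of the left leg: 160 mm ahead of the hinge, at x = 0, y = +22 mm of the stand when open, 22 mm above the bench (point's underside 19.5 mm, clear of the disc).
- tip_r (a point): The same of the right leg, at y = -22 mm of the stand when open; the open gap between the tip centres is 44 mm. Over the middle of the ring it is 21 mm.
- rest_l (a point): Axis, mid-height, of the left leg's finger rest: upright black bar, 10 mm diameter, 22 to 44 mm above the bench, on the leg's outer side; when open at x = 50, y = +21 mm of the stand. The pair measures 52 mm over the outsides when open, about 36 mm at a tip gap of 21 mm: closing them 1 mm closes the tips 1.45 mm.
- rest_r (a point): The same of the right leg, at x = 50, y = -21 mm of the stand when open.
- bottle: Bystander: glass bottle with a blue cap, 68 mm across, 150 mm high. Origin: centre of underside.
- cup: Bystander: white sample cup, 36 mm across, 45 mm high. Origin: centre of underside.
- cap: Bystander: red screw cap, 38 mm across, 18 mm high. Origin: centre of underside.
Mind the look-alikes: they are no part of the job. There is more than one size of the disc; the job needs the middle-sized.

How it is judged:
By the outcome, as a careful person would: the job done as asked, in the order asked, and still so for the second after the job is handed in, while the arm keeps its last pose, push and grip.
It also fails if it takes over 64 s, if anything falls off the work surface, if the arm or the gripper's body presses on something with over 40 N, if the wrist force passes 120 N, or if a joint passes its speed limit or range.

## Working session

There is one attempt and no reset: what is moved stays moved. The work goes in short steps, Python scripts to look and compute and a shell command to move; the robot and the scene stay as the last step left them, time stands still between calls to the robot, and variables do not carry over. Pictures are saved under pics/ and viewed, at most 10 in all, crops included, and the job is handed in when it is done.

```bash
mkdir -p pics; ls
cat > h.py <<'E'
import numpy as np,cv2
from plant import status,imaging
def cam(n):
    s=status.sense(); c=imaging.read_camera(n); c['s']=s; return c
def save(c,f): cv2.imwrite('pics/'+f,c['pixels'][:,:,::-1])
def rt(c):
    if 'R' in c: return np.array(c['R']),np.array(c['t'])
    from scipy.spatial.transform import Rotation as Ro
    s=c['s'];T=np.eye(4);T[:3,:3]=Ro.from_euler('xyz',s['tool_rot'],degrees=True).as_matrix();T[:3,3]=s['ee_pos']
    M=np.linalg.inv(T@np.array(c['T_tool_cam'])); return M[:3,:3],M[:3,3]
def plane(c,uv,z):
    uv=np.array(uv,float).reshape(-1,2); R,t=rt(c)
    d=np.array([(uv[:,0]-c['cx'])/c['fx'],(uv[:,1]-c['cy'])/c['fy']]).T; x=d.copy()
    for _ in range(20): x=d/(1+c['k1']*(x**2).sum(1,keepdims=True))
    r=np.c_[x,np.ones(len(x))]@R; o=-R.T@t
    return o+r*((z-o[2])/r[:,2])[:,None]
def proj(c,X):
    R,t=rt(c);p=np.atleast_2d(X)@R.T+t;x=p[:,:2]/p[:,2:];x=x*(1+c['k1']*(x**2).sum(1,keepdims=True))
    return x*[c['fx'],c['fy']]+[c['cx'],c['cy']]
E
python3 - <<'E'
from h import *
for n in('top','scene','wrist'):
    c=cam(n);save(c,n+'0.png');R,t=rt(c);print(n,-R.T@t,c['fx'],c['k1'])
print(status.sense())
E
```

```text
pics
top [0.43527386 0.04615833 1.15797895] 475.2726840281684 -0.03297076311237637
scene [ 0.99818527 -0.30319534  0.65653278] 412.2846837598108 -0.02505847046746864
wrist [0.06748177 0.55040885 0.38455182] 326.5539975747243 -0.06627141490186515
{'t': 0.15, 'q': array([ 7.03835388e+01,  2.01178762e+01,  9.46674661e+01, -2.16344418e-03,
        6.52652887e+01, -4.84745794e+00]), 'joint_vel': array([ 0.07286154, -0.1326289 , -0.0765776 ,  0.04834264,  0.01728928,
        0.13095831]), 'joint_torque': array([ 1.13887560e-03, -4.97472203e+01, -2.85345125e+01,  6.99525629e-02,
        2.45366123e-02, -6.06033154e-05]), 'ee_pos': array([0.14010719, 0.5315883 , 0.21822611]), 'tool_rot': array([-1.79949384e+02, -2.32135675e-03,  1.65231902e+02]), 'wrist_force': array([-1.41785661, -0.29660247,  0.55036443]), 'ft_torque': array([-0.03007935, -0.0130881 ,  0.00717678]), 'grip_force': 0.0, 'finger_gap': 0.9990135176877983}
```

View pics/top0.png

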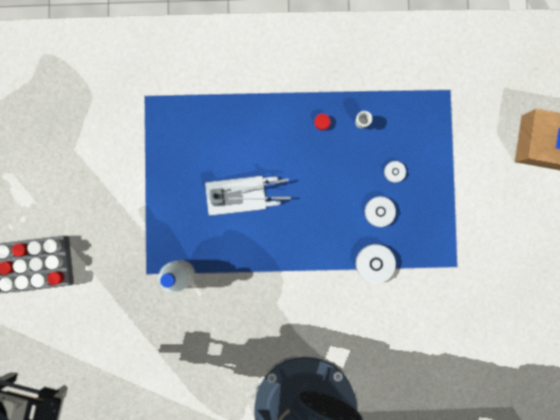

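View pics/scene0.png

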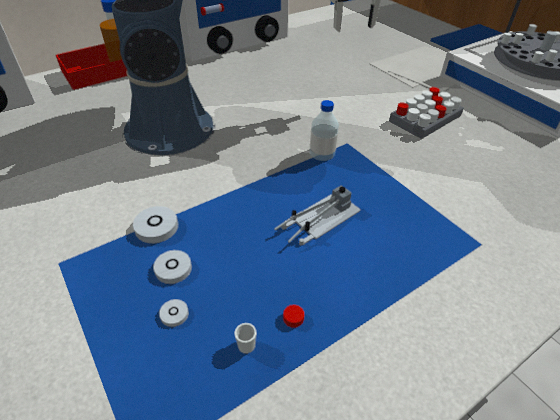

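The top view shows the stand at about (245,195), with its tips pointing right towards (295,190). The three discs are at (395,171) small, (380,211) middle and (376,264) large. The scene view agrees. Next I measure the discs and the stand.

Run:
```python
from h import *
c=cam('top');im=c['pixels'].astype(int)
sat=im.max(2)-im.min(2)
m=((sat<60)&(im.min(2)>90)).astype(np.uint8)
for (u,v) in((395,171),(380,211),(376,264)):
    s=np.zeros_like(m);r=16 if u!=376 else 0
    s[v-20:v+21,u-20:u+21]=m[v-20:v+21,u-20:u+21]
    cs,_=cv2.findContours(s,0,2);k=max(cs,key=cv2.contourArea);(x,y),r=cv2.minEnclosingCircle(k)
    p=plane(c,[[x,y],[x+r,y]],.016);print(p[0],'dia',2*np.linalg.norm(p[1]-p[0])*1e3, 2*np.sqrt(cv2.contourArea(k)/np.pi))
s=np.zeros_like(m);s[165:225,195:305]=m[165:225,195:305]
cs,_=cv2.findContours(s,0,2)
k=max(cs,key=cv2.contourArea);b=cv2.minAreaRect(k);print(b);print(plane(c,cv2.boxPoints(b),.006))
print(plane(c,[[290,180],[298,198],[294,190],[220,195]],.025))
R,t=rt(c);print(R)
big=cv2.resize(c['pixels'][155:235,190:310],None,fx=6,fy=6,interpolation=2);cv2.imwrite('pics/c1.png',big[:,:,::-1])
# bystanders
print(plane(c,[[322,121],[364,119],[168,281]],.03))
```

```text
[ 0.56592663 -0.2300739   0.016     ] dia 54.92033335537198 21.349935761383176
[ 0.47067513 -0.19116712  0.016     ] dia 76.53556563910462 30.26707538625015
[ 0.33273436 -0.17743034  0.016     ] dia 121.67482408601745 42.67750190373905
((247.76492309570312, 193.79635620117188), (33.69948959350586, 83.17890167236328), 83.41805267333984)
[[0.55138873 0.23175048 0.006     ]
 [0.5702296  0.03028831 0.006     ]
 [0.48846716 0.02275321 0.006     ]
 [0.46974399 0.22360012 0.006     ]]
[[0.5493372  0.02414798 0.025     ]
 [0.505791   0.006026   0.025     ]
 [0.52515037 0.01513563 0.025     ]
 [0.51707061 0.1921465  0.025     ]]
[[-0.02220473 -0.99974474  0.00417239]
 [-0.9988902   0.02201197 -0.04163938]
 [ 0.04153691 -0.00509235 -0.99912399]]
[[ 0.68914383 -0.055716    0.03      ]
 [ 0.69200458 -0.15676659  0.03      ]
 [ 0.31575248  0.31805813  0.03      ]]
```

View pics/c1.png

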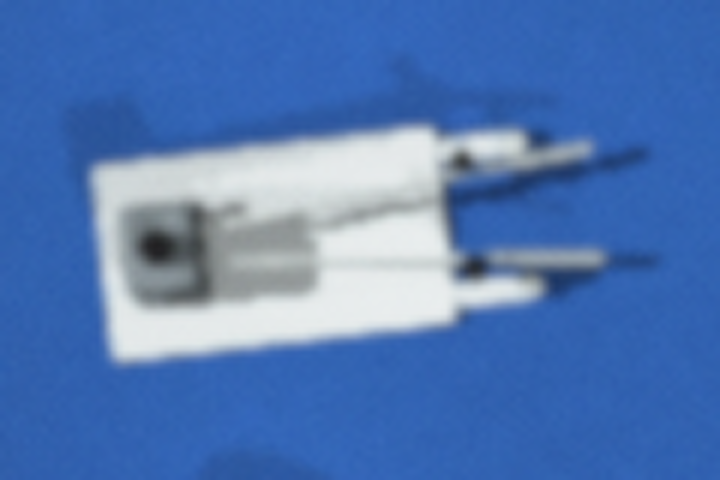

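The crop shows the plate corners at crop (92,165), (435,125), (457,322) and (113,360). The finger rests are at (461,160) and (472,266), and the tips at about (648,153) and (655,259). From these I compute the stand pose.

Run:
```python
from h import *
c=cam('top')
P=np.array([(92,165),(435,125),(457,322),(113,360)])/6+[190-.4,155-.4]
w=plane(c,P,.006)[:,:2];print(w,[np.linalg.norm(w[i]-w[i-1]) for i in range(4)])
ex=(w[0]+w[3]-w[1]-w[2]);ex/=np.linalg.norm(ex);ey=np.array([-ex[1],ex[0]])
o=w.mean(0)-.13*ex;print('origin',o,'yaw',np.degrees(np.arctan2(ex[1],ex[0])))
for q,z in(((461,160),.044),((472,266),.044),((648,153),.022),((655,259),.022)):
    p=plane(c,np.array(q)/6+[189.6,154.6],z)[0,:2]-o;print(p@ex*1e3,p@ey*1e3)
d=np.array([.4707,-.1912])-o;print('disc in stand',d@ex,d@ey)
```

```text
[[0.55069454 0.2307497 ]
 [0.56388088 0.09139264]
 [0.48374922 0.08411613]
 [0.47144429 0.22344625]] [np.float64(0.07958607228965416), np.float64(0.1399795246872869), np.float64(0.08046135356022231), np.float64(0.13987242362106128)]
origin [0.52928378 0.02796662] yaw 95.2262507286908
50.31761984282944 -21.03280230004157
50.68448850318345 20.807518260009644
-23.80367097637272 -17.624127381739473
-21.721063845582464 24.868564512247477
disc in stand -0.21291916585746293 0.07830387162639652
```

```bash
python3 -m pendant '[{"xyz":[0,0,0],"turn":[0,0,7]},{"xyz":[0,0,0],"turn":[0,0,7]},{"xyz":[0,0,0],"turn":[0,0,7]},{"xyz":[0,0,0],"turn":[0,0,7]},{"xyz":[0,0,0],"turn":[0,0,7]},{"xyz":[0,0,0],"turn":[0,0,7]},{"xyz":[0,0,0],"turn":[0,0,7]},{"xyz":[0,0,0],"turn":[0,0,7]},{"xyz":[0,0,0],"turn":[0,0,7]},{"xyz":[0,0,0],"turn":[0,0,7]}]' 8.5
python3 -m pendant '[{"xyz":[-3.75,1.32,0],"turn":[0,0,0]},{"xyz":[-3.75,1.32,0],"turn":[0,0,0]},{"xyz":[-3.75,1.32,0],"turn":[0,0,0]},{"xyz":[-3.75,1.32,0],"turn":[0,0,0]},{"xyz":[-3.75,1.32,0],"turn":[0,0,0]},{"xyz":[-3.75,1.32,0],"turn":[0,0,0]},{"xyz":[-3.75,1.32,0],"turn":[0,0,0]},{"xyz":[-3.75,1.32,0],"turn":[0,0,0]},{"xyz":[-3.75,1.32,0],"turn":[0,0,0]},{"xyz":[-3.75,1.32,0],"turn":[0,0,0]},{"xyz":[-3.75,1.32,0],"turn":[0,0,0]},{"xyz":[-3.75,1.32,0],"turn":[0,0,0]},{"xyz":[-3.75,1.32,0],"turn":[0,0,0]},{"xyz":[-3.75,1.32,0],"turn":[0,0,0]},{"xyz":[-3.75,1.32,0],"turn":[0,0,0]},{"xyz":[-3.75,1.32,0.5],"turn":[0,0,0]},{"xyz":[-3.75,1.32,1],"turn":[0,0,0]},{"xyz":[-3.75,1.32,1],"turn":[0,0,0]},{"xyz":[-3.75,1.32,1],"turn":[0,0,0]},{"xyz":[-3.75,1.32,1],"turn":[0,0,0]}]'
python3 -m pendant '[{"xyz":[0,0,0],"turn":[0,0,0]},{"xyz":[0,0,0],"turn":[0,0,0]}]'
python3 - <<'E'
from h import *
c=cam('wrist');save(c,'w1.png');print(c['s']['ee_pos'],c['s']['tool_rot'],c['s']['t'])
print(proj(c,[[.4707,-.1912,.016],[.5293,.028,.022]]))
E
```

```text
t: 1.25
ee_pos: [0.1402, 0.5318, 0.2185]
tool_rot: [-180.0, 0.0, 94.9]
wrist_force: [-0.2, 0.5, -0.5]
finger_gap: 0.912
grip_force: 0.0
t: 3.25
ee_pos: [0.4718, -0.1927, 0.1731]
tool_rot: [180.0, -0.0, 95.2]
wrist_force: [0.8, 0.4, 0.3]
finger_gap: 0.912
grip_force: 0.0
t: 3.45
ee_pos: [0.4711, -0.1912, 0.1731]
tool_rot: [-179.9, -0.0, 95.2]
wrist_force: [-0.5, 0.3, -0.1]
finger_gap: 0.915
grip_force: 0.0
[ 0.47110654 -0.1911851   0.17312287] [-1.79938762e+02 -4.52836336e-02  9.51576299e+01] 3.45
[[284.61001221 194.64861011]
 [374.69803079 -43.31144481]]
```

View pics/w1.png

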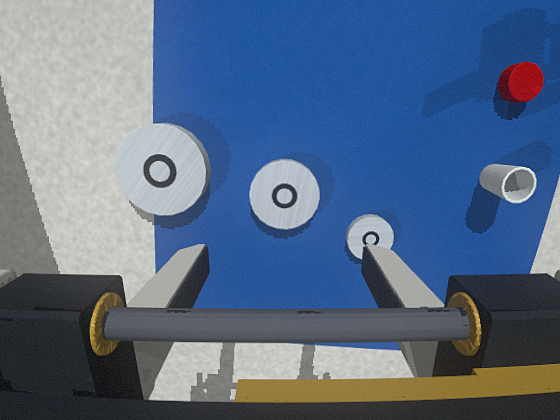

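The wrist picture shows the middle disc's ring at (284,196), within 1.5 px of the prediction. The small disc is at (371,238) and the large one at (160,171). I measure the ring and lower the gripper onto the disc.

```bash
python3 - <<'E'
from h import *
c=cam('wrist');g=c['pixels'].max(2)
m=np.zeros_like(g);m[175:217,262:308]=(g[175:217,262:308]<110)
cs,_=cv2.findContours(m,0,1);k=max(cs,key=cv2.contourArea);p=plane(c,k.reshape(-1,2),.016)[:,:2].astype(np.float32)
print(cv2.minEnclosingCircle(p),c['s']['ee_pos'])
E
python3 -m pendant '[{"xyz":[0,0,4],"turn":[0,0,0]},{"xyz":[0,0,4],"turn":[0,0,0]},{"xyz":[0,0,3],"turn":[0,0,0]},{"xyz":[0,0,2],"turn":[0,0,0]},{"xyz":[0,0,0],"turn":[0,0,0]},{"xyz":[0,0,0],"turn":[0,0,0]}]'
```

```text
((0.4702557325363159, -0.19243738055229187), 0.012677101418375969) [ 0.47105043 -0.19053965  0.17351828]
t: 4.15
ee_pos: [0.4717, -0.1905, 0.0446]
tool_rot: [180.0, 0.0, 95.3]
wrist_force: [-0.1, 0.5, 0.1]
finger_gap: 0.914
grip_force: 0.0
```

```bash
python3 -m pendant '[{"xyz":[-0.15,-0.1,1.5],"turn":[0,0,0]},{"xyz":[0,0,1.5],"turn":[0,0,0]},{"xyz":[0,0,1],"turn":[0,0,0]},{"xyz":[0,0,0],"turn":[0,0,0]}]'
python3 -m pendant '[{"xyz":[0,0,0],"turn":[0,0,0]},{"xyz":[0,0,0],"turn":[0,0,0]},{"xyz":[0,0,0],"turn":[0,0,0]},{"xyz":[0,0,0],"turn":[0,0,0]},{"xyz":[0,0,0],"turn":[0,0,0]},{"xyz":[0,0,0],"turn":[0,0,0]}]' 6.8
python3 -c "
from h import *
c=cam('wrist');save(c,'w2.png');print(c['s'])"
```

```text
t: 4.55
ee_pos: [0.4706, -0.1924, 0.0038]
tool_rot: [-180.0, -0.0, 95.2]
wrist_force: [0.5, -0.0, 0.1]
finger_gap: 0.916
grip_force: 0.0
t: 5.15
ee_pos: [0.471, -0.1927, 0.0045]
tool_rot: [180.0, 0.0, 95.2]
wrist_force: [-1.4, 1.4, 6.4]
finger_gap: 0.765
grip_force: 30.0
{'t': 5.15, 'q': array([-2.74990914e+01,  3.49212127e+01,  1.08604714e+02,  4.65256209e-04,
        3.64150079e+01, -3.27352303e+01]), 'joint_vel': array([-0.02288169, -0.05396832,  0.07668837, -0.05699294,  0.01217432,
       -0.02667746]), 'joint_torque': array([-2.14319369e-01, -4.92423785e+01, -1.64568955e+01,  4.11499199e-02,
       -4.20753406e-01,  2.18314194e-02]), 'ee_pos': array([ 0.47098278, -0.19274429,  0.00445909]), 'tool_rot': array([1.79950166e+02, 3.17073635e-02, 9.52357509e+01]), 'wrist_force': array([-1.3739703 ,  1.3625201 ,  6.37126821]), 'ft_torque': array([0.09995262, 0.35554979, 0.05273816]), 'grip_force': 30.00218152999878, 'finger_gap': 0.7652631573381109}
```

```bash
python3 -m pendant '[{"xyz":[0.5,0.3,0],"turn":[0,0,0]},{"xyz":[1.2,0.7,0],"turn":[0,0,0]},{"xyz":[1.2,0.7,0],"turn":[0,0,0]},{"xyz":[1.2,0.7,0],"turn":[0,0,0]},{"xyz":[1.2,0.7,0],"turn":[0,0,0]},{"xyz":[1.2,0.7,0],"turn":[0,0,0]},{"xyz":[1.2,0.7,0],"turn":[0,0,0]},{"xyz":[1.2,0.7,0],"turn":[0,0,0]},{"xyz":[1.2,0.7,0],"turn":[0,0,0]},{"xyz":[1.2,0.7,0],"turn":[0,0,0]},{"xyz":[1.2,0.7,0],"turn":[0,0,0]},{"xyz":[0.9,0.5,0],"turn":[0,0,0]},{"xyz":[0,0,0],"turn":[0,0,0]},{"xyz":[0,0,0],"turn":[0,0,0]}]'
python3 - <<'E'
from h import *
c=cam('wrist');save(c,'w3.png');s=c['s'];print(s['ee_pos'],s['tool_rot'],s['wrist_force'],s['finger_gap'])
o=np.array([.52928,.02797]);ex=np.array([-.0911,.9958]);ey=np.array([-.9958,-.0911])
f=lambda x,y,z:np.r_[o+ex*x+ey*y,z]
print(proj(c,[f(.05,.021,.044),f(.05,-.021,.044),f(0,.022,.022),f(0,-.022,.022),f(.029,.029,.012),f(.029,-.029,.012),np.r_[s['ee_pos'][:2],.016]]))
E
```

```text
t: 6.6
ee_pos: [0.537, -0.0516, 0.0045]
tool_rot: [179.9, -0.0, 95.2]
wrist_force: [2.3, 4.3, 5.2]
finger_gap: 0.765
grip_force: 30.0
[ 0.53700395 -0.05160517  0.00447163] [ 1.79876965e+02 -5.40240287e-03  9.52310708e+01] [2.25837245 4.28631971 5.16635068] 0.764926838530231
[[222.77441788 -44.18304329]
 [344.70291006 -44.10709489]
 [233.70777263 106.51237051]
 [334.0960478  106.48161181]
 [219.34338366  40.99351837]
 [348.33197054  41.01060264]
 [284.95278971 267.6912269 ]]
```

View pics/w3.png

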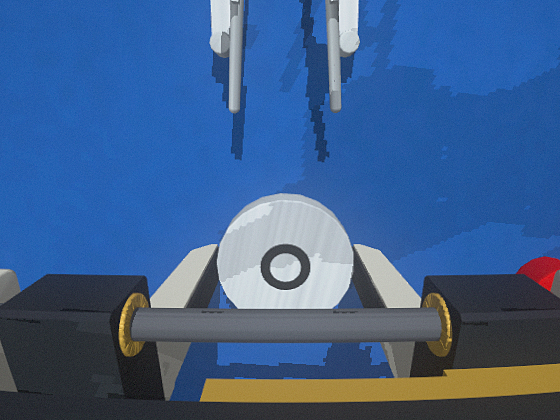

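The tips are at (234,107) and (335,107) and the pin tops at (220,43) and (349,43). The disc ring is at (285,267). The disc is laterally aligned, with about 79 mm to go.

```bash
python3 -m pendant '[{"xyz":[0.5,0,0],"turn":[0,0,0]},{"xyz":[1,0,0],"turn":[0,0,0]},{"xyz":[1,0,0],"turn":[0,0,0]},{"xyz":[1,0,0],"turn":[0,0,0]},{"xyz":[1,0,0],"turn":[0,0,0]},{"xyz":[1,0,0],"turn":[0,0,0]},{"xyz":[0.8,0,0],"turn":[0,0,0]},{"xyz":[0.5,0,0],"turn":[0,0,0]},{"xyz":[0.4,0,0],"turn":[0,0,0]},{"xyz":[0.3,0,0],"turn":[0,0,0]},{"xyz":[0,0,0],"turn":[0,0,0]},{"xyz":[0,0,0],"turn":[0,0,0]}]'
python3 -m pendant '[{"xyz":[0.1,0,0],"turn":[0,0,0]},{"xyz":[0.1,0,0],"turn":[0,0,0]},{"xyz":[0,0,0],"turn":[0,0,0]}]'
```

```text
t: 7.85
ee_pos: [0.5299, 0.0225, 0.0045]
tool_rot: [179.9, 0.0, 95.2]
wrist_force: [0.4, -0.0, 6.9]
finger_gap: 0.769
grip_force: 30.0
t: 8.15
ee_pos: [0.5298, 0.0242, 0.0044]
tool_rot: [179.9, 0.0, 95.2]
wrist_force: [-0.0, -3.6, 7.1]
finger_gap: 0.768
grip_force: 30.0
```

```bash
python3 -m pendant '[{"xyz":[0.1,0,0],"turn":[0,0,0]},{"xyz":[0.1,0,0],"turn":[0,0,0]},{"xyz":[0,0,0],"turn":[0,0,0]}]'
python3 -m pendant '[{"xyz":[0.1,0,0],"turn":[0,0,0]},{"xyz":[0,0,0],"turn":[0,0,0]}]'
```

```text
t: 8.45
ee_pos: [0.5296, 0.0261, 0.0045]
tool_rot: [179.9, 0.0, 95.2]
wrist_force: [0.8, -2.9, 6.7]
finger_gap: 0.765
grip_force: 30.0
t: 8.65
ee_pos: [0.5295, 0.0271, 0.0045]
tool_rot: [179.9, 0.0, 95.2]
wrist_force: [1.8, -3.9, 6.4]
finger_gap: 0.769
grip_force: 30.0
```

```bash
python3 -c "
from h import *
c=cam('wrist');save(c,'w4.png');print(c['s']['ee_pos'],c['s']['wrist_force'])"
```

```text
[0.52954372 0.02709385 0.00448033] [ 1.75208516 -3.85691809  6.37203583]
```

View pics/w4.png

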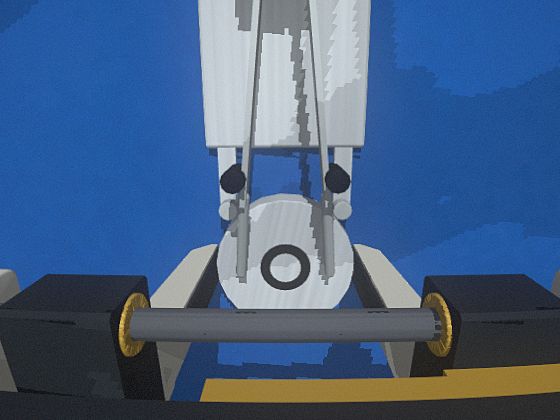

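The disc (ring at (285,267)) is at or just short of the pins at (229,210) and (342,210), and it is symmetric about them. The tips are over the disc at (242,278) and (328,278). I creep on until the force rises.

```bash
for i in 1; do :; done; python3 -m pendant '[{"xyz":[0.05,0,0],"turn":[0,0,0]},{"xyz":[0,0,0],"turn":[0,0,0]}]'
python3 -m pendant '[{"xyz":[0.05,0,0],"turn":[0,0,0]},{"xyz":[0,0,0],"turn":[0,0,0]}]'
```

```text
t: 8.9
ee_pos: [0.5295, 0.0274, 0.0045]
tool_rot: [179.9, 0.1, 95.3]
wrist_force: [0.8, -6.4, 6.8]
finger_gap: 0.764
grip_force: 30.0
t: 9.1
ee_pos: [0.5295, 0.0275, 0.0045]
tool_rot: [179.9, 0.1, 95.3]
wrist_force: [0.9, -9.8, 5.8]
finger_gap: 0.768
grip_force: 30.0
```

```bash
python3 -m pendant '[{"xyz":[0.05,0,0],"turn":[0,0,0]},{"xyz":[0,0,0],"turn":[0,0,0]}]'
python3 -m pendant '[{"xyz":[0.05,0,0],"turn":[0,0,0]},{"xyz":[0,0,0],"turn":[0,0,0]}]'
python3 -c "
from h import *
s=status.sense();print(s['ee_pos'],s['wrist_force'],s['ft_torque'])"
```

```text
t: 9.3
ee_pos: [0.5295, 0.0276, 0.0045]
tool_rot: [179.9, 0.1, 95.3]
wrist_force: [1.0, -13.2, 6.1]
finger_gap: 0.765
grip_force: 30.0
t: 9.5
ee_pos: [0.5295, 0.0277, 0.0045]
tool_rot: [179.9, 0.2, 95.3]
wrist_force: [0.2, -16.5, 5.8]
finger_gap: 0.769
grip_force: 30.0
[0.52954692 0.02766188 0.00447782] [  0.19259931 -16.47619129   5.83008578] [-3.13809723  0.1310613   0.08578223]
```

Contact on both pins: the force runs along the stand axis and there is almost no sideways load. Now I open, then check that the disc stays.

```bash
python3 -m pendant '[{"xyz":[-0.15,0,0],"turn":[0,0,0]},{"xyz":[0,0,0],"turn":[0,0,0]},{"xyz":[0,0,0],"turn":[0,0,0]},{"xyz":[0,0,0],"turn":[0,0,0]},{"xyz":[0,0,0],"turn":[0,0,0]}]' 9.3
python3 - <<'E'
from h import *
c=cam('wrist');save(c,'w5.png');s=c['s'];print(s['ee_pos'],s['tool_rot'],s['wrist_force'],s['finger_gap'])
g=c['pixels'].max(2)
def ring(a,b,lo,hi):pass
m=np.zeros_like(g);sl=np.s_[235:300,252:318];m[sl]=g[sl]<90
cs,_=cv2.findContours(m,0,1);k=max(cs,key=cv2.contourArea);print(cv2.minEnclosingCircle(k),cv2.minEnclosingCircle(plane(c,k.reshape(-1,2),.016)[:,:2].astype(np.float32)))
# rests: black blobs
R,t=rt(c)
for u0,u1 in((212,252),(318,358)):
    m=np.zeros_like(g);m[155:200,u0:u1]=g[155:200,u0:u1]<70
    cs,_=cv2.findContours(m,0,1);k=max(cs,key=cv2.contourArea);print(cv2.boundingRect(k),cv2.minEnclosingCircle(plane(c,k.reshape(-1,2),.044)[:,:2].astype(np.float32)))
cv2.imwrite('pics/w5c.png',cv2.resize(c['pixels'][140:300,180:390],None,fx=3.5,fy=3.5)[:,:,::-1])
E
```

```text
t: 10.0
ee_pos: [0.5286, 0.0283, 0.0036]
tool_rot: [-180.0, -0.0, 95.2]
wrist_force: [-0.1, 0.1, -0.4]
finger_gap: 1.002
grip_force: 0.0
[0.52862107 0.02833185 0.00357096] [-1.79989363e+02 -5.41270789e-03  9.52422834e+01] [-0.12268774  0.09061697 -0.4158667 ] 1.0018653372990338
((286.54937744140625, 268.6049499511719), 24.589094161987305) ((0.5295687913894653, 0.02753143198788166), 0.012979583814740181)
(222, 167, 25, 30) ((0.5044704675674438, 0.07734431326389313), 0.006405611056834459)
(327, 166, 25, 31) ((0.5449045896530151, 0.08123422414064407), 0.006341977044939995)
```

View pics/w5c.png

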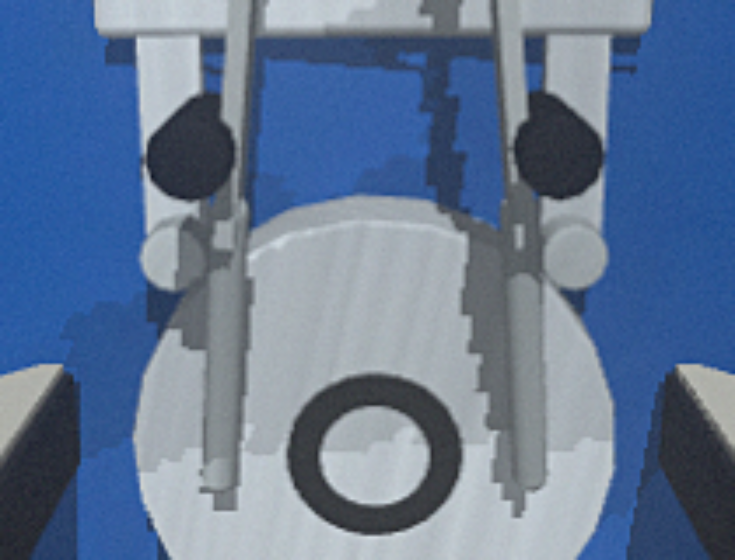

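The crop shows the disc touching both pins, at crop (173,255) and (577,255), with its ring at (375,453). The tips are at (220,485) and (530,485), symmetric about the ring. The rest tops are circles at (191,154) and (559,154). I cast rays through those to centre the squeeze.

Run:
```python
from h import *
from scipy.spatial.transform import Rotation as Ro
c=cam('wrist');s=c['s']
C=lambda a:np.array(a)/3.5+[180-.36,140-.36]
M=Ro.from_euler('xyz',s['tool_rot'],degrees=True).as_matrix()
for a,z in(((191,154),.044),((559,154),.044),((375,453),.016),((173,255),.012),((577,255),.012),((221,480),.0245),((530,480),.0245)):
    p=plane(c,C(a),z)[0];print(a,p,'tool',(M.T@(p-s['ee_pos']))*1e3)
```

```text
(191, 154) [0.5042689  0.07627579 0.044     ] tool [ 50.03026644 -19.89392178 -40.42088159]
(559, 154) [0.54539093 0.08003172 0.044     ] tool [ 50.01410159  21.39927085 -40.42668775]
(375, 453) [0.52964355 0.02801415 0.016     ] tool [ -0.34867904   0.97000174 -12.42592941]
(173, 255) [0.49795474 0.05455096 0.012     ] tool [ 28.97169714 -28.16168765  -8.42060287]
(577, 255) [0.55597337 0.05984282 0.012     ] tool [28.9415919  30.09776871 -8.42879493]
(221, 480) [0.50799946 0.02596682 0.0245    ] tool [ -0.40996241 -20.77180661 -20.92287535]
(530, 480) [0.55135717 0.02990756 0.0245    ] tool [ -0.4463078   22.76460176 -20.92899774]
```

```bash
python3 -m pendant '[{"xyz":[0,0.09,-0.6],"turn":[0,0,0]},{"xyz":[0,0,-0.45],"turn":[0,0,0]},{"xyz":[1,0,0],"turn":[0,0,0]},{"xyz":[1.5,0,0],"turn":[0,0,0]},{"xyz":[1.5,0,0],"turn":[0,0,0]},{"xyz":[1,0,0],"turn":[0,0,0]},{"xyz":[0,0,0],"turn":[0,0,0]},{"xyz":[0,0,0],"turn":[0,0,0]}]'
python3 -m pendant '[{"xyz":[0,0,0],"turn":[0,0,0]},{"xyz":[0,0,0],"turn":[0,0,0]},{"xyz":[0,0,0],"turn":[0,0,0]},{"xyz":[0,0,0],"turn":[0,0,0]}]' 5.6
python3 -c "
from h import *
s=status.sense();print(s['ee_pos'],s['tool_rot'],s['wrist_force'],s['finger_gap']*93)"
```

```text
t: 10.9
ee_pos: [0.5249, 0.0784, 0.014]
tool_rot: [-180.0, 0.0, 95.3]
wrist_force: [-0.0, -0.7, 0.1]
finger_gap: 0.998
grip_force: 0.0
t: 11.3
ee_pos: [0.5251, 0.0778, 0.0141]
tool_rot: [180.0, 0.0, 95.2]
wrist_force: [-0.9, -0.1, 0.6]
finger_gap: 0.71
grip_force: 0.0
[0.52510561 0.07775782 0.01414133] [1.79996716e+02 2.67803808e-05 9.52041092e+01] [-0.90929673 -0.09831578  0.5524856 ] 66.06788861745915
```

```bash
python3 -m pendant '[{"xyz":[0,0,0],"turn":[0,0,0]},{"xyz":[0,0,0],"turn":[0,0,0]},{"xyz":[0,0,0],"turn":[0,0,0]},{"xyz":[0,0,0],"turn":[0,0,0]}]' 4.6
python3 -m pendant '[{"xyz":[0,0,0],"turn":[0,0,0]},{"xyz":[0,0,0],"turn":[0,0,0]},{"xyz":[0,0,0],"turn":[0,0,0]},{"xyz":[0,0,0],"turn":[0,0,0]},{"xyz":[0,0,0],"turn":[0,0,0]}]' 3.6
python3 -c "
from h import *
s=status.sense();print(s['ee_pos'],s['tool_rot'],s['wrist_force'],s['finger_gap']*93)
c=cam('wrist');save(c,'w6.png')
c=cam('scene');save(c,'s6.png')
cv2.imwrite('pics/s6c.png',cv2.resize(c['pixels'][190:265,240:340],None,fx=7,fy=7)[:,:,::-1])"
```

```text
t: 11.7
ee_pos: [0.5251, 0.0776, 0.0141]
tool_rot: [-180.0, 0.0, 95.2]
wrist_force: [0.0, -5.4, 0.1]
finger_gap: 0.497
grip_force: 3.8
t: 12.2
ee_pos: [0.5252, 0.0772, 0.0141]
tool_rot: [180.0, 0.1, 95.2]
wrist_force: [-0.7, -7.6, -0.3]
finger_gap: 0.39
grip_force: 5.9
[0.52520184 0.07721054 0.01413879] [1.79995796e+02 5.40384471e-02 9.52362973e+01] [-0.69401633 -7.60319621 -0.33033427] 36.314652576864596
```

View pics/s6c.png

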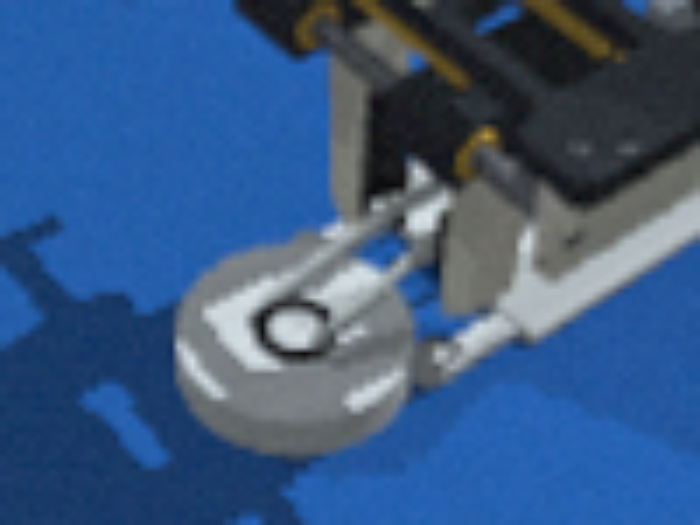

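The crop shows the two tips ending at the ring, near (283,300) and (335,335), with the ring centre at (293,328). I hold these against the projected ideal tip points.

Run:
```python
from h import *
c=cam('scene')
o=np.array([.5296,.0278]);ex=np.array([-.0911,.9958]);ey=np.array([-.9958,-.0911])
f=lambda x,y,z:np.r_[o+ex*x+ey*y,z]
cr=lambda p:((proj(c,p)-[240,190]+.5)*7-.5).round(0).tolist()
print('ringc',cr(f(0,0,.016)))
for y in(8,10.5,13): print(y,'L',cr(f(0,y/1e3,.022)),'R',cr(f(0,-y/1e3,.022)))
im=cv2.resize(c['pixels'][205:265,255:315],None,fx=10,fy=10,interpolation=2)[:,:,::-1].copy()
for P,col in((f(0,.0105,.022),(0,0,255)),(f(0,-.0105,.022),(0,255,0)),(f(0,0,.016),(255,0,255))):
    q=(proj(c,P)[0]-[255,205]+.5)*10;cv2.circle(im,tuple(int(v) for v in q),4,col,-1)
w=cam('wrist')['pixels'][:,:,::-1][200:420,180:390]
cv2.imwrite('pics/chk.png',np.hstack([im[:440],cv2.resize(w,None,fx=1,fy=2)[:440]])[:, :800])
```

```text
ringc [[297.0, 336.0]]
8 L [[281.0, 307.0]] R [[315.0, 338.0]]
10.5 L [[275.0, 302.0]] R [[320.0, 343.0]]
13 L [[270.0, 297.0]] R [[326.0, 348.0]]
```

View pics/chk.png

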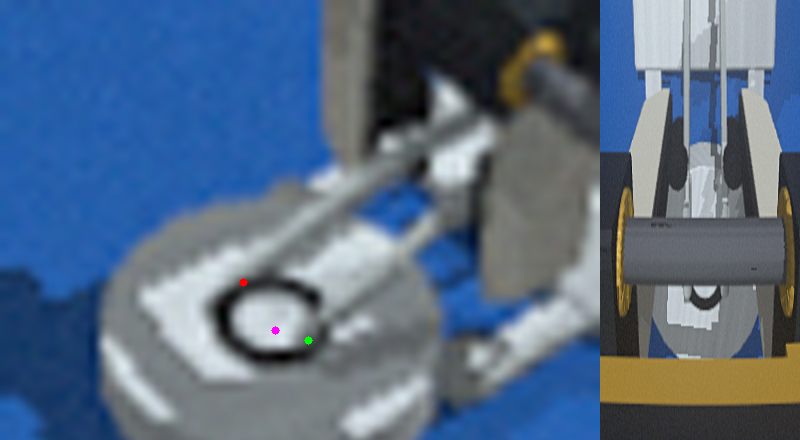

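The left panel shows both tips landing on the ring's two sides, near the marked points (243,282) and (308,340). In the right panel the legs, at u = 687 and 722, straddle the ring centre at 706 evenly. The opening of 36.3 mm gives a tip gap of about 21.4 mm, and the tool is within 0.2 mm of the stand axis. I confirm it is steady and hand in.

```bash
python3 -m pendant '[{"xyz":[0,0,0],"turn":[0,0,0]},{"xyz":[0,0,0],"turn":[0,0,0]},{"xyz":[0,0,0],"turn":[0,0,0]},{"xyz":[0,0,0],"turn":[0,0,0]},{"xyz":[0,0,0],"turn":[0,0,0]}]'
python3 -c "
from plant import close_job
print(close_job())"
```

```text
t: 12.9
ee_pos: [0.5252, 0.0772, 0.0141]
tool_rot: [180.0, 0.1, 95.2]
wrist_force: [1.2, -8.4, -1.0]
finger_gap: 0.389
grip_force: 5.9
the job is handed in; nothing more can be done
None
```

I handed the job in at about 13 s: the middle disc rests against both pins and the tweezers are held steady at a tip gap of about 21 mm, worked out from the gripper opening, with the tips over the ring in the camera views; the verdict was not shown.

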